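# Check the groove depth of a frame moulding

### The job

Check whether the panel groove in the frame moulding is at least 12 mm deep: take the depth gauge from its stand, push its sprung probe into the groove until the base sits flat on the moulding on both sides of the groove, and hold it there for a second without bearing down harder than 30 N. Then set the gauge back upright on its stand with the probe in the hole, read its orange pointer, and press the green button fully if the groove is 12 mm deep or more, the red one if it is shallower. Press only the right button, and leave the eraser, the dish and the tape where they are.

Things in the scene. Friction and masses are not known exactly. Their poses are not given: they have to be found in the camera images.
- gauge: Depth gauge, about 0.2 kg, on its stand. Aluminium base 64 (x) x 34 (y) x 8 mm; on it a black grip block 28 (x) x 24 (y) mm reaching 58 mm above the underside (steel cap to 60), gripped across y. Origin: centre of the base's underside, z up. A sprung steel probe (5 mm pin, round tip) sticks out 24 mm below it. The orange pointer is on its +x face, over a green field (12 mm deep or more) and, above that, a red one (shallower)
- gauge_grip (a point): Point to grip the gauge at: the middle of the grip block, 36 mm above the underside of the base; axes as the gauge
- probe (a joint): How far the probe is pushed up into the gauge, m: 0 fully out (24 mm sticking out), 0.024 fully in. Its spring resists with about 2 N at first plus 0.3 N for each mm, and the pointer adds 0.8 N
- pointer (a joint): How far the orange drag pointer has been pushed up, m: 0 at the start. The probe pushes it and it stays at the probe's greatest travel after lifting. With the base flat, groove depth = 0.024 minus this: under 0.012 is 12 mm or deeper, over 0.012 is shallower. Pressing the probe more than a few mm in on the moulding's top face, or pushing the pointer, spoils the reading
- pointer_foot (a point): Centre of the underside of the orange pointer (10 x 14 x 4 mm), 18 mm in +x of the gauge's axis, 14 mm above the base's underside at the start
- probe_dog (a point): Top of the probe's small side arm that pushes the pointer; it meets point pointer_foot when the probe is touching the pointer
- probe_tip (a point): Lowest point of the probe's round tip
- moulding: Fixed brown moulding, 70 (x) x 240 (y) x 40 mm high, brass strip on its +x side; origin: centre of its underside, z up. Down its middle, between two brown rails (outside x = +-14.5 mm), lies a pale core, its face 0.8 mm below the rails. A groove 8 mm wide runs along the core parallel to y, its centre line up to 9 mm either side of x = 0: find it by sight or feel. Its floor is 7-9 or 15-17 mm below the rails
- stand: Fixed grey gauge stand, a block 90 (x) x 60 (y) x 40 mm with a vertical through hole of 22 mm diameter in its middle for the probe; the gauge's base rests on its top, the gauge's axis over the hole. Origin: centre of its underside
- button_green (a joint): Travel of the green button, m: 0 out, 0.006 fully down (about 5 N); springs back
- button_green_top (a point): Centre of the top of the green button (32 mm across, 22 mm above the bench, in a round grey housing 48 mm across and 12 mm high)
- button_red (a joint): Travel of the red button, m: 0 out, 0.006 fully down (about 5 N); springs back
- button_red_top (a point): Centre of the top of the red button, the same size as the green one; which one stands on which side varies
- eraser: White eraser, 45 x 22 x 14 mm, loose; origin: centre of its underside
- dish: Blue ceramic dish, 90 mm across, 30 mm high, loose; origin: centre of its underside
- tape: Roll of green tape, 84 mm across, 24 mm high, loose; origin: centre of its underside

How it is judged:
On the way, in this order (a step that is already met when the one before it is completed fails the run):
1. gauge pressed flat on the moulding with the probe in the groove, for half a second (z of gauge in the frame of moulding between 0.0385 and 0.0415 m and angle between gauge's own z axis and vertical below 0.035 rad and x of probe_tip in the frame of moulding between -0.0135 and 0.0135 m and y of probe_tip in the frame of moulding between -0.118 and 0.118 m and z of probe_tip in the frame of moulding below 0.035 m and contact force between gauge and moulding above 0.3 N and distance between probe_dog and pointer_foot below 0.002 m), for 0.5 s.
2. gauge back upright on its stand and let go (horizontal distance between gauge and stand below 0.012 m and z of gauge in the frame of stand between 0.038 and 0.042 m and angle between gauge's own z axis and vertical below 0.04 rad and contact force between gauge and the fingers below 0.1 N), for 0.2 s.
3. the button for the true reading pressed fully (at least 4 mm), the gauge still on its stand (((value of joint button_green above 0.004 m and value of joint pointer between 0.003 and 0.012 m) or (value of joint button_red above 0.004 m and value of joint pointer above 0.012 m)) and horizontal distance between gauge and stand below 0.012 m and z of gauge in the frame of stand between 0.038 and 0.042 m and angle between gauge's own z axis and vertical below 0.04 rad), for 0.05 s.
At the end, for the whole second after the job is handed in: The gauge stands at rest and upright (within 0.04 rad) on its stand, base down on the top (within 2 mm) and its axis within 12 mm of the hole's, let go, with the pointer still showing a reading; both buttons are out again (horizontal distance between gauge and stand below 0.012 m and z of gauge in the frame of stand between 0.038 and 0.042 m and angle between gauge's own z axis and vertical below 0.04 rad and linear speed of gauge below 0.02 m/s and value of joint each of button_green, button_red below 0.002 m and value of joint pointer above 0.003 m); the robot touches nothing.
It fails at once if the gauge pressed on the moulding with more than 30 N (contact force between gauge and moulding above 30 N).
It fails at once if the wrong button pressed, or a button pressed before the groove was measured ((value of joint button_green above 0.003 m and (value of joint pointer below 0.003 m or value of joint pointer above 0.012 m)) or (value of joint button_red above 0.003 m and value of joint pointer below 0.012 m)).
It fails at once if eraser, dish or tape moved by more than 20 mm (distance of any of eraser, dish, tape from where it was at the start of the episode above 0.02 m).
It also fails if it takes over 72 s, if anything falls off the work surface, if the arm or the gripper's body presses on something with over 40 N, if the wrist force passes 120 N, or if a joint passes its speed limit or range.

### The arm

A 6-joint arm with a two-finger parallel gripper is mounted at the origin on the work surface. World frame = base frame: x ahead of the robot, y to its left, z up, the work surface at z = 0. Lengths are in m, angles in rad, forces in N, time in s.
With the tool pointing down it reaches from about 0.35 to 0.975 m from the base axis. Payload 4.9 kg.
Tool frame: the origin (TCP) lies at the very end of the fingers, on their centre line; the grasp point (between the pads) lies 19 mm behind it; x points along the fingers, y is the direction in which the jaws open and shut, and the axes are right-handed (so a half turn about x gives the same grasp; the last joint's range is limited). The gripper opens to 85 mm and grips with 20 to 120 N. Pads are 22 mm wide; open, the fingers measure 114 mm over their backs; the gripper's body (76 mm by 85 mm) begins 54 mm behind the grasp point. The pads swing forward as they close: fully open they stand 13 mm farther back than shut.
Start: joints at [1.202, 0.053, 1.613, -0, 1.476, -0.119], TCP at [0.154, 0.606, 0.231] pointing down, gripper open.
Joint ranges: [-3.01, 3.01], [-1.01, 2.22], [0.06, 2.58], [-1.02, 4.17], [0.09, 2.62], [-3.14, 3.14]. Speed limits (rad/s): [2.57, 2.57, 3.14, 3.14, 3.14, 3.14].

### API

Orientations are given as a unit quaternion [w, x, y, z].
In Python, from plant import manip gives the robot as it stands.
- The arm moves only by the tool play_rows, never from a script. Its argument "plan" is a list of rows, each a list of 5 numbers: the shift along the tool's x, y, z in mm, then the turn about the tool's x in rad, then the closure, from -1 (fully open) to 1 (shut). A call has 1 to 8 rows; each row is the pose to reach, as a shift and turn from the pose commanded when the call began, along the tool's axes at that moment; what a row does not reach only later rows make up. A row lasts 1/8 s, in which the tool goes at most 62.5 mm and 10.7 degrees, less where a joint would pass 70% of its speed; a pose out of reach is approached as far as the arm can. A call with a gripper value outside its range is refused whole. The fingers move at their own pace and stop on an object; the grip force is fixed at half the most. Time passes only in rows, so rows that repeat a pose let the fingers close. It gives the time, the measured TCP pose, the force and the opening at its end, in the units of the state.
- manip.state(): the state, without advancing time (a new reading comes with each control period).
- manip.grab_frame(name): name is "scene" or "top"; returns a dict with "img" (384x512x3 uint8, red, green, blue), "range_z" (384x512 float32, m along the optical axis (not along the pixel's ray), 0 where there is no reading), "fx", "fy", "cx", "cy" (pixels), "origin" and "rotation" of the camera in the world. Camera axes: x right, y up, looking along -z (the intrinsics and any distortion apply to the point x, -y, -z); pixel columns grow to the right and rows downward; lengths in m; the calibration is good to about 2 mm. A picture is of the moment at which its call begins.
- manip.job_done(): hands the job in, once; it reports no verdict.
The state is a dict: "time": time; "joint_pos": joint angles; "joint_vel": joint speeds; "joint_efforts": joint torques, N m; "tool_pos": TCP position; "tool_rot": TCP orientation; "contact_force": force on the tool from outside, world axes, zero at the start; "ft_torque": the same for the moment, N m; "gripper_width": opening from 0.0 (shut) to 1.0 (fully open).
Only numpy, scipy, OpenCV 4.12 (cv2) and the standard library are available. Lean on these libraries where they do the work, as an engineer would, in place of code of your own. Each camera call takes 0.05 s, during which the arm holds its last target. There are 200 camera calls.

## Working session

There is one attempt and no reset: what is moved stays moved. The work goes in short steps, Python scripts to look and compute and a tool call to move; the robot and the scene stay as the last step left them, time stands still between calls to the robot, and variables do not carry over. Pictures are saved under pics/ and viewed, about 8 in all and at most 12, crops included, and the job is handed in when it is done.

Besides the shell and the picture viewer there is one more tool, called as a command line: name --pt "numbers of a row" for each row, then --argument value for the rest. play_rows: Moves the arm, as the interface text tells. Its arguments: {"type":"object","properties":{"plan":{"type":"array"}},"required":["plan"]}

```bash
mkdir -p pics; ls; cat > h.py <<'E'
import numpy as np, cv2
from plant import manip
def grab(n):
    f=manip.grab_frame(n); return f
def save(img,p): cv2.imwrite(p,cv2.cvtColor(img,cv2.COLOR_RGB2BGR))
def cloud(f):
    h,w=f["range_z"].shape; u,v=np.meshgrid(np.arange(w),np.arange(h)); z=f["range_z"]
    c=np.stack([(u-f["cx"])/f["fx"]*z,-(v-f["cy"])/f["fy"]*z,-z],-1)
    return c@np.array(f["rotation"]).T+np.array(f["origin"])
def ray(f,u,v,zp):
    d=np.array([(u-f["cx"])/f["fx"],-(v-f["cy"])/f["fy"],-1.])@np.array(f["rotation"]).T
    o=np.array(f["origin"]); return o+d*(zp-o[2])/d[2]
E
python3 - <<'E'
from h import *
for n in("top","scene"):
    f=grab(n); print(n,{k:(np.round(v,3).tolist()) for k,v in f.items() if k not in("img","range_z")})
    save(f["img"],f"pics/{n}0.png"); np.savez(f"{n}0.npz",**f)
print(manip.state())
E
```

```text
pics
top {'fx': 436.103, 'fy': 436.103, 'cx': 254.902, 'cy': 191.259, 'origin': [0.486, -0.006, 1.209], 'rotation': [-0.699, -0.032, 0.018, 0.714]}
scene {'fx': 375.61, 'fy': 375.61, 'cx': 255.664, 'cy': 186.838, 'origin': [0.85, 0.411, 0.703], 'rotation': [0.278, 0.101, 0.315, 0.902]}
{'time': 0.1, 'joint_pos': array([ 1.20198914e+00,  5.33298901e-02,  1.61418471e+00,  3.64017670e-06,
        1.47603157e+00, -1.18988499e-01]), 'joint_vel': array([ 0.00045171, -0.00064953, -0.00138456, -0.00032432,  0.0029805 ,
       -0.00135494]), 'joint_efforts': array([ 1.57146414e-04, -3.94903386e+01, -3.71362674e+01, -1.70073631e-04,
        3.89346256e-03,  6.90460382e-06]), 'tool_pos': array([0.15429713, 0.60505142, 0.23014503]), 'tool_rot': array([ 0.70142931,  0.08742491,  0.70176537, -0.08876475]), 'contact_force': array([-0.48614473, -0.07157892,  0.24701357]), 'ft_torque': array([-0.04355337, -0.035482  ,  0.04004359]), 'gripper_width': 1.0065318991890908}
```

View pics/top0.png

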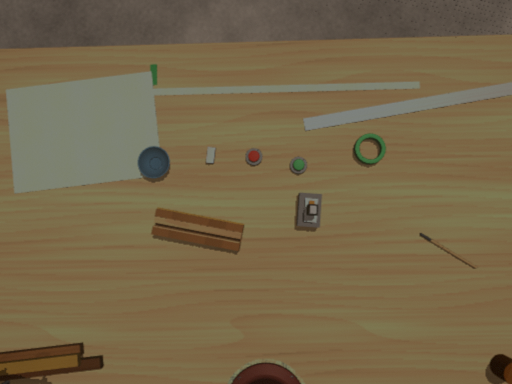

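View pics/scene0.png

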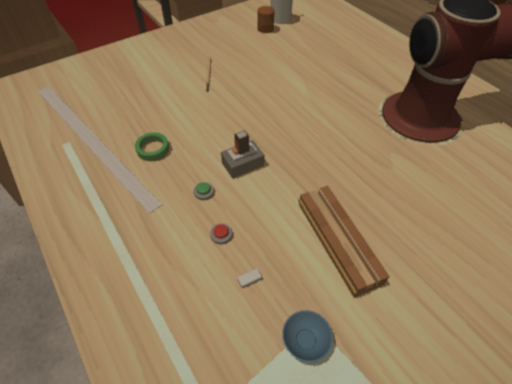

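The top view shows the moulding at about (198,230), stand with gauge (310,211), green button (299,165), red (254,157), eraser (211,155), dish (154,163) and tape (370,149). The scene view shows the same layout from the far left. Next I'll measure.

```bash
python3 - <<'E'
s=open('h.py').read()
s=s.replace("from plant import manip","from plant import manip\nfrom scipy.spatial.transform import Rotation as R\ndef rot(f): return R.from_quat(f['rotation'],scalar_first=True).as_matrix()").replace('np.array(f["rotation"])','rot(f)')
s+='''
def rect(P,mask):
    q=P[mask][:,:2].astype(np.float32)
    return cv2.minAreaRect(q*1000)
'''
open('h.py','w').write(s)
E
python3 - <<'E'
from h import *
T=dict(np.load('top0.npz'));S=dict(np.load('scene0.npz'))
for n,f in(("top",T),("scene",S)):
    P=cloud(f);Z=P[...,2]
    print(n,"table z",np.median(Z[(Z>-.02)&(Z<.01)]), "noise", np.std(Z[(Z>-.01)&(Z<.01)]))
    hsv=cv2.cvtColor(f["img"],cv2.COLOR_RGB2HSV)
    m=((Z>.028)&(Z<.07)&(P[...,0]>.3)&(P[...,0]<.8)&(abs(P[...,1])<.45)).astype(np.uint8)
    k,l,st,c=cv2.connectedComponentsWithStats(m)
    for i in range(1,k):
        if st[i,4]>60: print(c[i],st[i,4],rect(P,l==i),"z med",np.median(Z[l==i]))
    for nm,ok in(("red",(hsv[...,0]<8)|(hsv[...,0]>172)),("green",(hsv[...,0]>50)&(hsv[...,0]<75))):
        m=(ok&(hsv[...,1]>150)&(hsv[...,2]>70)&(Z>.012)&(Z<.03)&(P[...,0]>.4)&(P[...,0]<.8)&(abs(P[...,1])<.18)).astype(np.uint8)
        k,l,st,c=cv2.connectedComponentsWithStats(m)
        for i in range(1,k):
            if st[i,4]>15: print(nm,c[i],st[i,4],P[l==i].mean(0).round(4),ray(f,*c[i],.022).round(4))
a=cv2.resize(T["img"][195:265,145:250],None,fx=5,fy=5,interpolation=cv2.INTER_CUBIC)
b=cv2.resize(S["img"][180:300,290:395],None,fx=5,fy=5,interpolation=cv2.INTER_CUBIC)[:600]
g=cv2.resize(S["img"][125:180,215:270],None,fx=5,fy=5,interpolation=cv2.INTER_CUBIC)
g2=cv2.resize(T["img"][185:235,285:335],None,fx=5,fy=5,interpolation=cv2.INTER_CUBIC)
C=np.zeros((600,800,3),np.uint8);C[:350,:525]=a;C[350:600,:250]=g2;C[350:350+250,260:535]=g[:250];save(C,"pics/c1.png")
save(b,"pics/c2.png")
E
```

```text
top table z 0.00048126140519733074 noise 0.0024431607448418074
[144.17977528 160.59550562] 89 ((660.9422607421875, 312.8280029296875), (49.56731414794922, 86.8448257446289), 75.81510162353516) z med 0.029958482092768746
[308.21329212 209.86553323] 647 ((516.5111083984375, -127.44463348388672), (60.73635482788086, 89.91957092285156), 84.66857147216797) z med 0.04158130047451514
[197.65905632 223.24809741] 1314 ((487.2867736816406, 171.08494567871094), (239.61801147460938, 42.59761428833008), 77.36273193359375) z med 0.03982740666964946
[195.07581227 237.8700361 ] 831 ((449.11151123046875, 179.1986083984375), (240.13429260253906, 26.895906448364258), 77.9911117553711) z med 0.04013737239746029
red [253.31868132 155.84615385] 91 [0.668  0.0186 0.0226] [0.6681 0.0186 0.022 ]
scene table z 0.0019089345682639092 noise 0.0014589302895399968
[241.90414508 155.4611399 ] 772 ((515.472412109375, -128.93594360351562), (62.855525970458984, 91.23482513427734), 83.98505401611328) z med 0.04261202236420836
[342.94576271 238.72411995] 3835 ((470.0802917480469, 172.03369140625), (242.13021850585938, 75.90160369873047), 77.89624786376953) z med 0.04101923184050693
[307.6518847  334.42128603] 451 ((654.7556762695312, 292.3093566894531), (87.27851867675781, 87.93449401855469), 56.31646728515625) z med 0.030669336837665928
red [220.42142857 230.72142857] 140 [0.6682 0.021  0.023 ] [0.6679 0.0205 0.022 ]
```

View pics/c1.png

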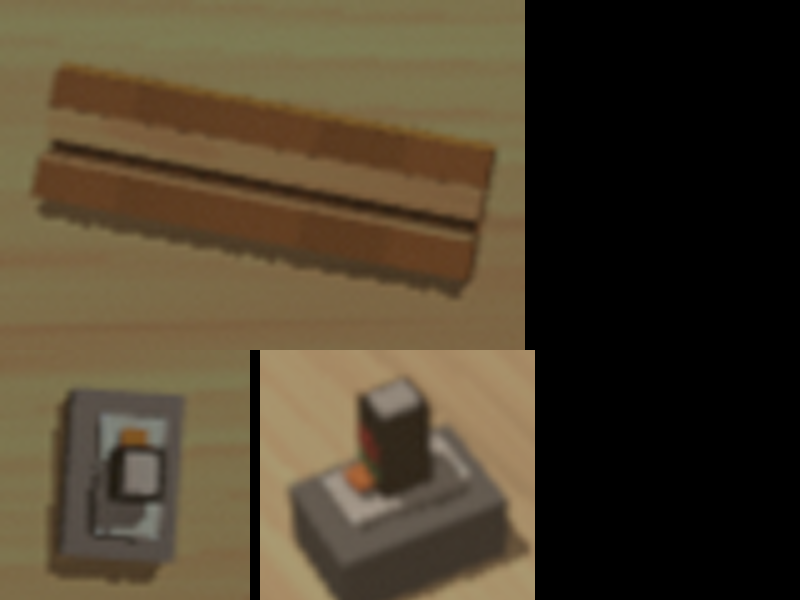

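View pics/c2.png

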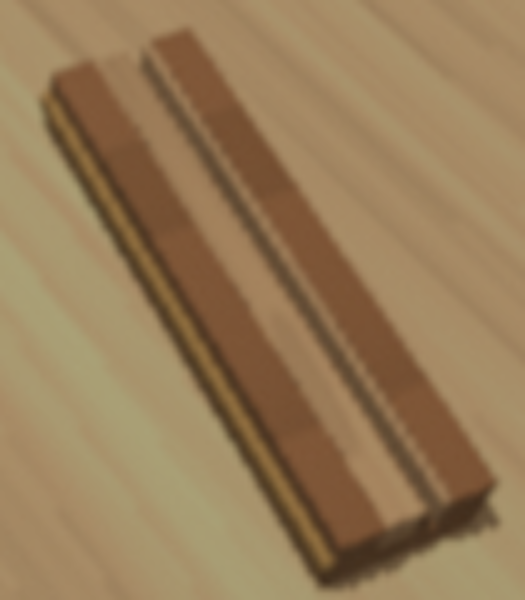

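The crops show the orange pointer and the brass strip both facing world +x, with the groove a dark line offset toward −x in the core. I'll measure the groove offset relative to the rail edges.

```bash
python3 - <<'E'
from h import *
T=dict(np.load('top0.npz'));S=dict(np.load('scene0.npz'))
def plane(f,z):
    h,w=f["range_z"].shape;u,v=np.meshgrid(np.arange(w),np.arange(h))
    d=np.stack([(u-f["cx"])/f["fx"],-(v-f["cy"])/f["fy"],-np.ones((h,w))],-1)@rot(f).T
    return f["origin"]+d*((z-f["origin"][2])/d[...,2])[...,None]
a=np.radians(-12.1);ex=np.array([np.cos(a),np.sin(a)]);ey=np.array([-ex[1],ex[0]])
for n,f in(("top",T),("scene",S)):
    Q=plane(f,.040)[...,:2]-[.4701,.1735]; x=Q@ex*1000;y=Q@ey*1000
    hs=cv2.cvtColor(f["img"],cv2.COLOR_RGB2HSV).astype(float);P=cloud(f)[...,2]*1000
    print(n)
    for lo,hi in((-100,0),(0,100)):
        k=(y>lo)&(y<hi)
        print([(b,int(hs[k&(x>=b)&(x<b+2)][:,2].mean()),int(hs[k&(x>=b)&(x<b+2)][:,1].mean()),round(float(np.median(P[k&(x>=b)&(x<b+2)])),1)) for b in range(-40,40,2)])
    # gauge
    hsv=hs; C=cloud(f);Z=C[...,2]
    near=(abs(C[...,0]-.516)<.06)&(abs(C[...,1]+.128)<.06)
    print("stand",rect(C,near&(abs(Z-.041)<.003)),"base",rect(C,near&(abs(Z-.0485)<.003)&(hs[...,1]<60)),"cap",rect(C,near&(Z>.093)),np.median(Z[near&(Z>.093)]),
      "capcent",C[near&(Z>.093)].mean(0))
    m=near&(hsv[...,0]<18)&(hsv[...,1]>140)&(hsv[...,2]>110);print("orange",m.sum(),C[m].mean(0))
    g=(hsv[...,0]>45)&(hsv[...,0]<90)&(hsv[...,1]>120)&(Z>.015)&(Z<.03)&(abs(C[...,1]+.09)<.06)
    print("green",g.sum(),C[g].mean(0))
E
```

```text
top
[(-40, 75, 126, -1.1), (-38, 76, 128, 0.0), (-36, 83, 143, 36.9), (-34, 91, 159, 39.9), (-32, 94, 165, 40.1), (-30, 94, 166, 39.9), (-28, 95, 166, 40.6), (-26, 95, 166, 39.7), (-24, 94, 167, 41.0), (-22, 94, 166, 39.9), (-20, 94, 167, 38.9), (-18, 95, 165, 39.5), (-16, 102, 153, 40.1), (-14, 116, 133, 39.2), (-12, 107, 130, 37.2), (-10, 84, 142, 23.7), (-8, 60, 155, 22.9), (-6, 54, 155, 23.9), (-4, 76, 140, 27.7), (-2, 111, 131, 39.4), (0, 122, 128, 39.1), (2, 124, 125, 38.4), (4, 124, 123, 39.0), (6, 124, 124, 39.4), (8, 124, 124, 39.3), (10, 123, 125, 40.0), (12, 119, 129, 39.9), (14, 107, 143, 39.8), (16, 97, 158, 40.2), (18, 95, 165, 39.8), (20, 95, 166, 39.9), (22, 95, 165, 39.9), (24, 95, 166, 40.1), (26, 95, 165, 40.6), (28, 95, 166, 41.5), (30, 95, 165, 41.4), (32, 95, 166, 40.6), (34, 102, 167, 34.8), (36, 115, 166, 27.4), (38, 120, 145, 23.7)]
[(-40, 79, 125, 1.1), (-38, 80, 127, 0.8), (-36, 86, 144, 40.1), (-34, 93, 158, 40.0), (-32, 95, 164, 41.2), (-30, 95, 165, 40.7), (-28, 95, 165, 40.2), (-26, 95, 165, 39.6), (-24, 95, 164, 41.3), (-22, 95, 163, 40.3), (-20, 95, 1
[... 2726 characters left out ...]
4, 123, 144, 41.6), (26, 123, 144, 41.7), (28, 123, 144, 42.0), (30, 117, 144, 41.5), (32, 99, 144, 40.9), (34, 85, 143, 36.2), (36, 100, 144, 31.4), (38, 128, 143, 28.7)]
stand ((515.4492797851562, -129.22177124023438), (62.68449020385742, 90.91316223144531), 84.39627838134766) base ((514.8811645507812, -130.94265747070312), (35.91956329345703, 64.19347381591797), 84.37240600585938) cap ((514.828369140625, -131.21237182617188), (25.46451759338379, 28.948942184448242), 83.45264434814453) 0.10004104064664782 capcent [ 0.51608757 -0.12882291  0.09972052]
orange 17 [ 0.53422436 -0.13181101  0.05943957]
green 0 [nan nan nan]<stdin>:22: RuntimeWarning: Mean of empty slice.
  ret = um.true_divide(
```

```bash
cat >> h.py <<'E'
def go(x,y,z,yaw_deg):
    """shift (mm) in tool axes and turn about tool x to bring tool y to yaw_deg+90"""
    s=manip.state(); M=R.from_quat(s["tool_rot"],scalar_first=True).as_matrix()
    d=M.T@(np.array([x,y,z])-s["tool_pos"])*1000
    want=np.array([-np.sin(np.radians(yaw_deg)),np.cos(np.radians(yaw_deg)),0]); w=M.T@want
    t=np.arctan2(w[2],w[1]); t=(t+np.pi/2)%np.pi-np.pi/2
    print("t",round(s["time"],2),"pos",(s["tool_pos"]*1000).round(1),"F",s["contact_force"].round(2),"w",round(s["gripper_width"],3),"j6",round(s["joint_pos"][5],2))
    print("shift",d.round(1),"turn",round(t,4),"tool x,y:",M[:,0].round(3),M[:,1].round(3))
E
python3 -c "
from h import *
go(.516,-.129,.2,-5.6)"
```

```text
t 0.1 pos [154.3 605.1 230.1] F [-0.49 -0.07  0.25] w 1.007 j6 -0.12
shift [  31.2 -621.8  532. ] turn -0.1521 tool x,y: [-0.001 -0.002 -1.   ] [ 0.247  0.969 -0.002]
```

play_rows --pt "5 -43 37 -0.02 -1" --pt "10 -90 77 -0.04 -1" --pt "15 -137 117 -0.06 -1" --pt "15 -184 157 -0.08 -1" --pt "15 -230 197 -0.1 -1" --pt "15 -275 236 -0.12 -1" --pt "15 -320 275 -0.15 -1" --pt "15 -365 313 -0.15 -1"

```text
time: 1.1
tool_pos: [0.3678, 0.1727, 0.216]
tool_rot: [0.706, 0.035, 0.706, -0.035]
contact_force: [1.4, 0.2, 0.3]
gripper_width: 0.996
```

```bash
python3 -c "
from h import *
go(.516,-.129,.15,-5.6)"
```

```text
t 1.1 pos [367.8 172.7 216. ] F [1.43 0.25 0.26] w 0.996 j6 -1.22
shift [  66.  -285.5  177.4] turn -0.0016 tool x,y: [ 0.  0. -1.] [0.099 0.995 0.   ]
```

play_rows --pt "0 -48 30 0 -1" --pt "0 -98 61 0 -1" --pt "0 -148 92 0 -1" --pt "15 -198 123 0 -1" --pt "30 -245 152 0 -1" --pt "50 -286 178 0 -1" --pt "66 -286 178 0 -1" --pt "66 -286 178 0 -1"

```text
time: 2.1
tool_pos: [0.5146, -0.127, 0.1479]
tool_rot: [0.705, 0.036, 0.708, -0.035]
contact_force: [-0.5, -0.4, 0.1]
gripper_width: 0.999
```

```bash
python3 - <<'E'
from h import *
go(.516,-.129,.057,-5.6)
f=grab("scene");save(cv2.resize(f["img"][80:200,180:330],None,fx=5,fy=5,interpolation=cv2.INTER_CUBIC),"pics/g1.png")
E
```

```text
t 2.1 pos [ 514.6 -127.   147.9] F [-0.53 -0.38  0.14] w 0.999 j6 -1.85
shift [90.9 -2.   2. ] turn -0.0024 tool x,y: [-0.004  0.002 -1.   ] [0.1   0.995 0.002]
```

View pics/g1.png

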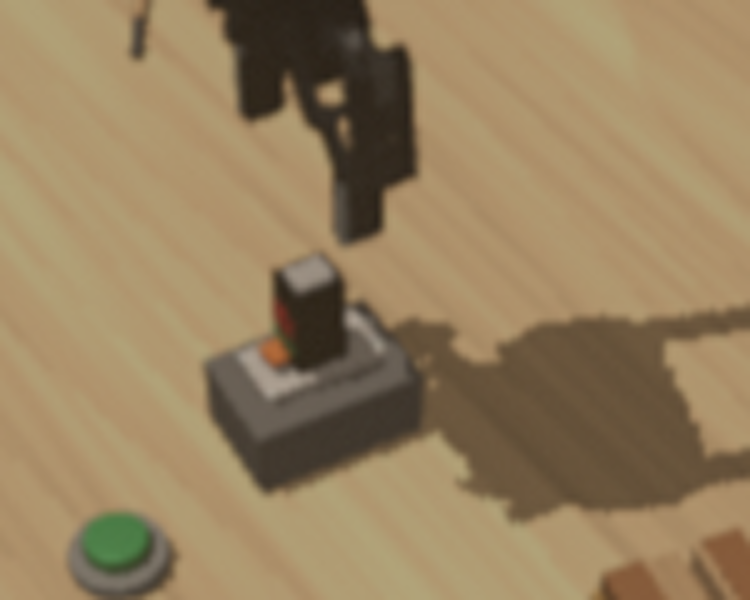

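The gripper is above the gauge, which is between the jaws (grip block at about (310,310) in the crop). I'll descend and close.

play_rows --pt "20 -2 2 0 -1" --pt "40 -2 2 0 -1" --pt "60 -2 2 0 -1" --pt "75 -2 2 0 -1" --pt "85 -2 2 0 -1" --pt "91 -2 2 0 -1" --pt "91 -2 2 0 -1"

```text
time: 3.02
tool_pos: [0.518, -0.13, 0.0591]
tool_rot: [0.706, 0.035, 0.706, -0.035]
contact_force: [-0.0, -0.4, -0.1]
gripper_width: 0.999
```

```bash
python3 - <<'E'
from h import *
go(.516,-.129,.057,-5.6)
E
```

```text
t 3.02 pos [ 518.  -130.    59.1] F [-0.03 -0.35 -0.09] w 0.999 j6 -1.86
shift [ 2.1  0.8 -2. ] turn -0.0021 tool x,y: [-0.  0. -1.] [0.1   0.995 0.   ]
```

play_rows --pt "2 1 -2 0 -1" --pt "2 1 -2 0 -0.5" --pt "2 1 -2 0 0" --pt "2 1 -2 0 0.3" --pt "2 1 -2 0 0.6" --pt "2 1 -2 0 0.8" --pt "2 1 -2 0 1" --pt "2 1 -2 0 1"

```text
time: 4.03
tool_pos: [0.5164, -0.129, 0.0577]
tool_rot: [0.706, 0.035, 0.706, -0.035]
contact_force: [-0.4, -1.0, 2.3]
gripper_width: 0.272
```

play_rows --pt "0 0 0 0 1" --pt "0 0 0 0 1" --pt "0 0 0 0 1" --pt "0 0 0 0 1"

```text
time: 4.53
tool_pos: [0.5164, -0.129, 0.0577]
tool_rot: [0.706, 0.035, 0.706, -0.035]
contact_force: [-0.5, -2.6, 4.3]
gripper_width: 0.274
```

```bash
python3 - <<'E'
from h import *
go(.516,-.129,.057,-5.6)
E
```

```text
t 4.53 pos [ 516.4 -129.    57.7] F [-0.51 -2.58  4.27] w 0.274 j6 -1.86
shift [ 0.7 -0.  -0.4] turn -0.002 tool x,y: [ 0.001 -0.001 -1.   ] [ 0.1    0.995 -0.   ]
```

play_rows --pt "-10 0 0 0 1" --pt "-25 0 0 0 1" --pt "-45 0 0 0 1" --pt "-65 0 0 0 1" --pt "-80 0 0 0 1" --pt "-80 0 0 0 1" --pt "-80 0 0 0 1"

```text
time: 5.4
tool_pos: [0.5156, -0.1286, 0.1366]
tool_rot: [0.706, 0.035, 0.707, -0.035]
contact_force: [-0.6, -0.3, -3.5]
gripper_width: 0.273
```

```bash
python3 - <<'E'
from h import *
a=np.radians(-12.1);ex=np.array([np.cos(a),np.sin(a)]);ey=np.array([-ex[1],ex[0]])
p=np.array([.4701,.1735])-.0072*ex+ey*(-.03); print(p)
go(*p,.125,-12.1)
E
```

```text
[0.4567714  0.14567576]
t 5.4 pos [ 515.6 -128.6  136.6] F [-0.58 -0.29 -3.52] w 0.273 j6 -1.86
shift [ 11.8 267.  -85.8] turn 0.1114 tool x,y: [-0.001  0.    -1.   ] [0.1   0.995 0.   ]
```

play_rows --pt "0 30 -10 0.01 1" --pt "0 80 -26 0.03 1" --pt "0 130 -42 0.05 1" --pt "0 180 -58 0.08 1" --pt "4 225 -72 0.11 1" --pt "8 255 -82 0.111 1" --pt "11 267 -86 0.111 1" --pt "11 267 -86 0.111 1"

```text
time: 6.4
tool_pos: [0.4564, 0.1455, 0.1253]
tool_rot: [0.703, 0.074, 0.704, -0.074]
contact_force: [-0.1, -0.9, -2.5]
gripper_width: 0.273
```

play_rows --pt "0 0 0 0 1" --pt "0 0 0 0 1"

```text
time: 6.65
tool_pos: [0.4575, 0.1446, 0.1265]
tool_rot: [0.703, 0.075, 0.703, -0.075]
contact_force: [0.8, -0.4, -1.8]
gripper_width: 0.277
```

```bash
python3 - <<'E'
from h import *
go(.4568,.1457,.09,-12.1)
f=grab("scene");np.savez("s1.npz",**f);save(cv2.resize(f["img"][110:270,270:400],None,fx=3.7,fy=3.7,interpolation=cv2.INTER_CUBIC),"pics/m1.png")
C=cloud(f);Z=C[...,2]
hs=cv2.cvtColor(f["img"],cv2.COLOR_RGB2HSV)
m=(abs(C[...,0]-.46)<.08)&(abs(C[...,1]-.145)<.06)&(Z>.10)&(Z<.13)&(hs[...,1]<60)&(hs[...,2]>110)
print(m.sum(),C[m].mean(0) if m.any() else 0)
E
```

```text
t 6.65 pos [457.5 144.6 126.5] F [ 0.78 -0.43 -1.85] w 0.277 j6 -1.21
shift [36.5  0.9 -1. ] turn -0.0012 tool x,y: [ 0. -0. -1.] [ 0.211  0.978 -0.   ]
133 [0.48015419 0.14295828 0.11773858]
```

View pics/m1.png

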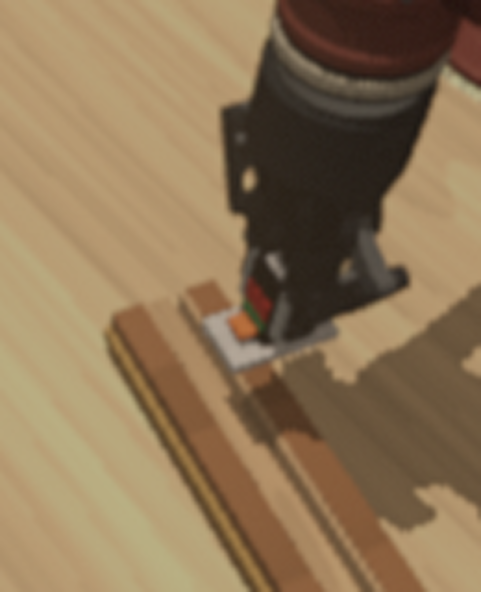

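The gauge hangs level over the moulding, its base's +x edge visible at about (235,365) in the crop. I'll find its axis from that edge relative to the groove, in the same camera.

```bash
python3 - <<'E'
from h import *
f=dict(np.load("s1.npz"));C=cloud(f);Z=C[...,2]
hs=cv2.cvtColor(f["img"],cv2.COLOR_RGB2HSV)
a=np.radians(-12.1);ex=np.array([np.cos(a),np.sin(a)]);ey=np.array([-ex[1],ex[0]])
m=(abs(C[...,0]-.46)<.08)&(abs(C[...,1]-.145)<.06)&(Z>.112)&(Z<.123)&(hs[...,1]<75)&(hs[...,2]>90)
h,w=Z.shape;u,v=np.meshgrid(np.arange(w),np.arange(h))
d=np.stack([(u-f["cx"])/f["fx"],-(v-f["cy"])/f["fy"],-np.ones((h,w))],-1)@rot(f).T
Q=(f["origin"]+d*((.1165-f["origin"][2])/d[...,2])[...,None])[...,:2]-[.4701,.1735]
x=Q@ex*1000;y=Q@ey*1000
print(m.sum(),rect(C,m),np.median(Z[m]))
for lo in range(-44,-12,4):
    k=m&(y>=lo)&(y<lo+4); print(lo,k.sum(),x[k].max().round(1) if k.any() else None)
k=(y>-40)&(y<-18)
print([(b,int(hs[k&(x>=b)&(x<b+2)][:,2].mean()),int(hs[k&(x>=b)&(x<b+2)][:,1].mean())) for b in range(0,44,2)])
print("y extents at x 10..24:",[(b,int(hs[(x>10)&(x<22)&(y>=b)&(y<b+2)][:,2].mean()),int(hs[(x>10)&(x<22)&(y>=b)&(y<b+2)][:,1].mean())) for b in range(-56,0,2)])
E
```

```text
194 ((457.42498779296875, 144.08599853515625), (34.16524887084961, 62.35769271850586), 77.33739471435547) 0.11793719366863753
-44 10 26.1
-40 12 25.5
-36 12 26.1
-32 10 25.4
-28 20 26.0
-24 28 25.4
-20 47 25.9
-16 34 24.7
[(0, 107, 127), (2, 129, 108), (4, 149, 113), (6, 158, 107), (8, 157, 99), (10, 150, 101), (12, 151, 69), (14, 162, 44), (16, 173, 39), (18, 174, 39), (20, 171, 38), (22, 154, 40), (24, 125, 52), (26, 110, 83), (28, 111, 108), (30, 120, 116), (32, 143, 113), (34, 163, 109), (36, 170, 108), (38, 171, 107), (40, 171, 107), (42, 171, 107)]
y extents at x 10..24: [(-56, 140, 141), (-54, 139, 134), (-52, 146, 91), (-50, 162, 54), (-48, 170, 46), (-46, 170, 49), (-44, 169, 48), (-42, 170, 73), (-40, 166, 74), (-38, 161, 63), (-36, 160, 53), (-34, 160, 68), (-32, 150, 86), (-30, 152, 50), (-28, 162, 40), (-26, 167, 39), (-24, 173, 38), (-22, 176, 38), (-20, 174, 38), (-18, 164, 39), (-16, 139, 43), (-14, 116, 67), (-12, 121, 117), (-10, 129, 139), (-8, 130, 142), (-6, 130, 142), (-4, 125, 145), (-2, 103, 144)]
```

play_rows --pt "10 1 0 0 1" --pt "22 1 0 0 1" --pt "34 1 0 0 1" --pt "40 1 0 0 1" --pt "43 1 0 0 1" --pt "43 1 0 0 1" --pt "43 1 0 0 1"

```text
time: 7.58
tool_pos: [0.4577, 0.1465, 0.0838]
tool_rot: [0.703, 0.074, 0.703, -0.074]
contact_force: [-0.4, -0.5, -2.1]
gripper_width: 0.276
```

play_rows --pt "2 0 0 0 1" --pt "4 0 0 0 1" --pt "6 0 0 0 1" --pt "6 0 0 0 1" --pt "6 0 0 0 1"

```text
time: 8.2
tool_pos: [0.4573, 0.1464, 0.0773]
tool_rot: [0.703, 0.074, 0.703, -0.074]
contact_force: [-0.3, -0.5, -2.4]
gripper_width: 0.273
```

```bash
python3 - <<'E'
from h import *
go(.4568,.1457,.077,-12.1)
f=grab("scene");np.savez("s2.npz",**f)
save(cv2.resize(f["img"][150:250,290:380],None,fx=6,fy=6,interpolation=cv2.INTER_CUBIC),"pics/m2.png")
E
```

```text
t 8.2 pos [457.3 146.4  77.3] F [-0.32 -0.49 -2.38] w 0.273 j6 -1.21
shift [ 0.3 -0.8 -0.4] turn 0.0004 tool x,y: [-0. -0. -1.] [ 0.209  0.978 -0.   ]
```

No force rise 3.6 mm below core level, so the probe is in the groove. I'll keep descending in steps.

play_rows --pt "2 0 0 0 1" --pt "4 0 0 0 1" --pt "6 0 0 0 1" --pt "8 0 0 0 1" --pt "9 0 0 0 1" --pt "9 0 0 0 1" --pt "9 0 0 0 1"

```text
time: 9.12
tool_pos: [0.4574, 0.1465, 0.0684]
tool_rot: [0.703, 0.074, 0.703, -0.074]
contact_force: [-0.1, -0.4, -2.5]
gripper_width: 0.275
```

play_rows --pt "2 0 0 0 1" --pt "4 0 0 0 1" --pt "6 0 0 0 1" --pt "7 0 0 0 1" --pt "8 0 0 0 1" --pt "8 0 0 0 1" --pt "8 0 0 0 1"

```text
time: 10.0
tool_pos: [0.4575, 0.1465, 0.0605]
tool_rot: [0.703, 0.074, 0.703, -0.074]
contact_force: [-0.4, -1.2, 2.7]
gripper_width: 0.275
```

play_rows --pt "1 0 0 0 1" --pt "2 0 0 0 1" --pt "2 0 0 0 1" --pt "2 0 0 0 1"

```text
time: 10.5
tool_pos: [0.4574, 0.1465, 0.0583]
tool_rot: [0.703, 0.074, 0.703, -0.074]
contact_force: [0.2, -0.6, 2.4]
gripper_width: 0.274
```

play_rows --pt "0.4 0 0 0 1" --pt "0.7 0 0 0 1" --pt "0.7 0 0 0 1" --pt "0.7 0 0 0 1"

```text
time: 11.0
tool_pos: [0.4574, 0.1465, 0.0577]
tool_rot: [0.703, 0.074, 0.703, -0.074]
contact_force: [-0.9, 0.1, 3.0]
gripper_width: 0.276
```

play_rows --pt "0.4 0 0 0 1" --pt "0.4 0 0 0 1" --pt "0.4 0 0 0 1"

```text
time: 11.38
tool_pos: [0.4575, 0.1465, 0.0577]
tool_rot: [0.703, 0.074, 0.703, -0.074]
contact_force: [-1.6, -0.4, 5.0]
gripper_width: 0.271
```

play_rows --pt "0.4 0 0 0 1" --pt "0.4 0 0 0 1" --pt "0.4 0 0 0 1"

```text
time: 11.75
tool_pos: [0.4575, 0.1465, 0.0577]
tool_rot: [0.703, 0.074, 0.703, -0.074]
contact_force: [-2.5, -1.4, 7.6]
gripper_width: 0.273
```

```bash
python3 - <<'E'
from h import *
go(.4568,.1457,.057,-12.1)
f=grab("scene");np.savez("s3.npz",**f)
save(cv2.resize(f["img"][150:250,290:380],None,fx=6,fy=6,interpolation=cv2.INTER_CUBIC),"pics/m3.png")
E
```

```text
t 11.75 pos [457.5 146.5  57.7] F [-2.45 -1.4   7.58] w 0.273 j6 -1.21
shift [ 0.7 -0.9 -0.5] turn 0.0005 tool x,y: [-0. -0. -1.] [ 0.209  0.978 -0.   ]
```

View pics/m3.png

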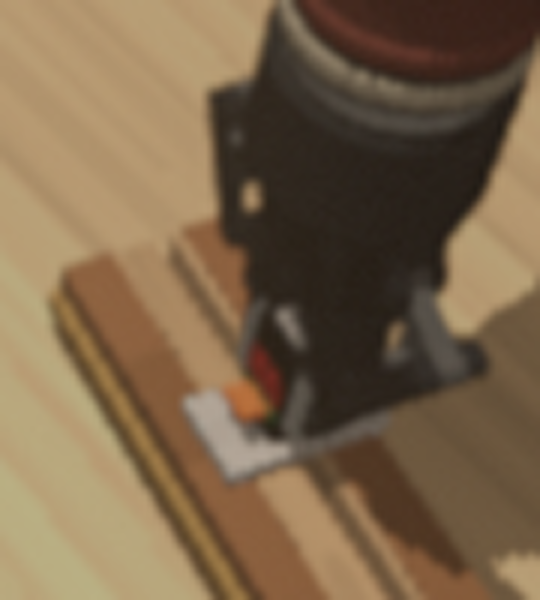

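The base is seated on the moulding; z no longer falls as force builds, and the total is about 10 N. The pointer shows at (247,400) in the crop, raised off the base. I'll press slightly more and hold.

play_rows --pt "0.3 0 0 0 1" --pt "0.6 0 0 0 1" --pt "0.6 0 0 0 1" --pt "0.6 0 0 0 1" --pt "0.6 0 0 0 1" --pt "0.6 0 0 0 1" --pt "0.6 0 0 0 1" --pt "0.6 0 0 0 1"

```text
time: 12.8
tool_pos: [0.4575, 0.1465, 0.0576]
tool_rot: [0.703, 0.074, 0.703, -0.074]
contact_force: [-5.3, -0.7, 11.9]
gripper_width: 0.273
```

play_rows --pt "0 0 0 0 1" --pt "0 0 0 0 1" --pt "0 0 0 0 1" --pt "0 0 0 0 1" --pt "0 0 0 0 1"

```text
time: 13.42
tool_pos: [0.4575, 0.1465, 0.0576]
tool_rot: [0.703, 0.074, 0.703, -0.074]
contact_force: [-4.9, -0.2, 12.1]
gripper_width: 0.273
```

play_rows --pt "-3 0 0 0 1" --pt "-10 0 0 0 1" --pt "-25 0 0 0 1" --pt "-45 0 0 0 1" --pt "-65 0 0 0 1" --pt "-80 0 0 0 1" --pt "-80 0 0 0 1" --pt "-80 0 0 0 1"

```text
time: 14.42
tool_pos: [0.4567, 0.1464, 0.1354]
tool_rot: [0.703, 0.074, 0.704, -0.075]
contact_force: [-0.1, 0.1, -2.2]
gripper_width: 0.277
```

```bash
python3 - <<'E'
from h import *
go(.5164,-.129,.137,-5.6)
f=grab("scene");np.savez("s4.npz",**f);C=cloud(f);Z=C[...,2]
hs=cv2.cvtColor(f["img"],cv2.COLOR_RGB2HSV)
m=(abs(C[...,0]-.46)<.08)&(abs(C[...,1]-.145)<.06)&(Z>.12)&(Z<.145)&(hs[...,1]<75)&(hs[...,2]>90)
print(m.sum(),rect(C,m),np.median(Z[m]))
p=C[m];A=np.c_[p[:,:2]-p[:,:2].mean(0),np.ones(len(p))];print("tilt fit",np.linalg.lstsq(A,p[:,2],rcond=None)[0])
o=(hs[...,0]<18)&(hs[...,1]>160)&(hs[...,2]>130)&(abs(C[...,0]-.47)<.08)&(abs(C[...,1]-.145)<.06)&(Z>.11);print("orange",o.sum(),C[o].mean(0),np.median(Z[o])-np.median(Z[m]))
E
```

```text
t 14.43 pos [456.7 146.4 135.4] F [-0.13  0.08 -2.2 ] w 0.277 j6 -1.21
shift [  -1.7 -256.8  116. ] turn -0.1131 tool x,y: [-0.002 -0.    -1.   ] [ 0.209  0.978 -0.001]
208 ((455.7066955566406, 146.83680725097656), (33.470176696777344, 64.48306274414062), 77.1697769165039) 0.12673176355655524
tilt fit [-0.01369729 -0.04903258  0.12648551]
orange 29 [0.47438624 0.14311811 0.14412336] 0.017557899973842717
```

play_rows --pt "-1 -30 13 -0.02 1" --pt "-1 -80 36 -0.04 1" --pt "-1 -130 59 -0.06 1" --pt "-1 -180 82 -0.08 1" --pt "-1 -220 100 -0.1 1" --pt "-1 -246 111 -0.113 1" --pt "-1 -257 116 -0.113 1" --pt "-1 -257 116 -0.113 1"

```text
time: 15.48
tool_pos: [0.5166, -0.129, 0.1365]
tool_rot: [0.706, 0.035, 0.707, -0.035]
contact_force: [-0.6, 1.0, -1.9]
gripper_width: 0.267
```

play_rows --pt "0 0 0 0 1" --pt "0 0 0 0 1"

```text
time: 15.72
tool_pos: [0.5168, -0.128, 0.1371]
tool_rot: [0.706, 0.034, 0.706, -0.034]
contact_force: [0.1, -0.3, -1.6]
gripper_width: 0.276
```

```bash
python3 - <<'E'
from h import *
go(.5164,-.129,.0585,-5.6)
E
```

```text
t 15.72 pos [ 516.8 -128.   137.1] F [ 0.09 -0.26 -1.63] w 0.276 j6 -1.86
shift [78.6 -1.  -0.3] turn 0.0014 tool x,y: [-0.  0. -1.] [0.096 0.995 0.   ]
```

play_rows --pt "15 -1 0 0 1" --pt "32 -1 0 0 1" --pt "48 -1 0 0 1" --pt "60 -1 0 0 1" --pt "70 -1 0 0 1" --pt "75 -1 0 0 1" --pt "77 -1 0 0 1" --pt "77 -1 0 0 1"

```text
time: 16.73
tool_pos: [0.5172, -0.1303, 0.0605]
tool_rot: [0.706, 0.035, 0.706, -0.035]
contact_force: [0.7, -0.4, -2.5]
gripper_width: 0.274
```

play_rows --pt "1 0 0 0 1" --pt "2 0 0 0 1" --pt "2.3 0 0 0 1" --pt "2.3 0 0 0 1"

```text
time: 17.23
tool_pos: [0.5169, -0.1301, 0.0579]
tool_rot: [0.706, 0.035, 0.706, -0.035]
contact_force: [0.4, -0.0, -1.9]
gripper_width: 0.276
```

play_rows --pt "0.4 0 0 0 1" --pt "0.4 0 0 0 1" --pt "0.4 0 0 0 0.3" --pt "0.4 0 0 0 0" --pt "0.4 0 0 0 -0.5" --pt "0.4 0 0 0 -1" --pt "0.4 0 0 0 -1" --pt "0.4 0 0 0 -1"

```text
time: 18.23
tool_pos: [0.5168, -0.1301, 0.0575]
tool_rot: [0.706, 0.035, 0.706, -0.035]
contact_force: [0.3, 0.1, 0.9]
gripper_width: 0.998
```

play_rows --pt "0 0 0 0 -1" --pt "-10 0 0 0 -1" --pt "-30 0 0 0 -1" --pt "-55 0 0 0 -1" --pt "-85 0 0 0 -1" --pt "-120 0 0 0 -1" --pt "-140 0 0 0 -1" --pt "-140 0 0 0 -1"

```text
time: 19.23
tool_pos: [0.5179, -0.1305, 0.1997]
tool_rot: [0.708, 0.034, 0.705, -0.035]
contact_force: [-0.3, -0.1, -0.5]
gripper_width: 1.001
```

```bash
python3 - <<'E'
from h import *
f=grab("scene");save(cv2.resize(f["img"][110:190,190:290],None,fx=7,fy=7,interpolation=cv2.INTER_CUBIC),"pics/r1.png")
C=cloud(f);Z=C[...,2];hs=cv2.cvtColor(f["img"],cv2.COLOR_RGB2HSV)
near=(abs(C[...,0]-.516)<.06)&(abs(C[...,1]+.128)<.06)
print("base",rect(C,near&(abs(Z-.0495)<.003)&(hs[...,1]<60)),"cap",rect(C,near&(Z>.093)&(Z<.107)),np.median(Z[near&(Z>.093)&(Z<.107)]))
m=near&(hs[...,0]<18)&(hs[...,1]>160)&(hs[...,2]>130);print("orange",m.sum(),np.median(C[m],0))
for n in("scene","top"):
    f=grab(n);C=cloud(f);Z=C[...,2];hs=cv2.cvtColor(f["img"],cv2.COLOR_RGB2HSV)
    g=(hs[...,0]>40)&(hs[...,0]<90)&(hs[...,1]>110)&(C[...,0]>.6)&(C[...,0]<.7)&(abs(C[...,1]+.09)<.05)
    v,u=np.nonzero(g);print(n,"green",g.sum(),np.median(C[g],0),ray(f,u.mean(),v.mean(),.022))
go(.645,-.088,.06,-5.6)
E
```

```text
base ((515.193603515625, -130.1650390625), (34.075199127197266, 65.25135803222656), 84.14253997802734) cap ((515.9629516601562, -130.1792449951172), (25.393714904785156, 28.085233688354492), 83.40158081054688) 0.10037609807822512
orange 13 [ 0.53529063 -0.13099344  0.06708892]
scene green 40 [ 0.63785908 -0.10319117  0.0238253 ] [ 0.63773557 -0.10254066  0.022     ]
top green 42 [ 0.63728846 -0.09990317  0.02282634] [ 0.63750807 -0.10086785  0.022     ]
t 19.38 pos [ 516.  -129.8  195.7] F [-0.32 -0.76  0.23] w 0.998 j6 -1.86
shift [135.4  54.1 124.7] turn -0.0001 tool x,y: [-0.003  0.001 -1.   ] [0.098 0.995 0.001]
```

View pics/r1.png

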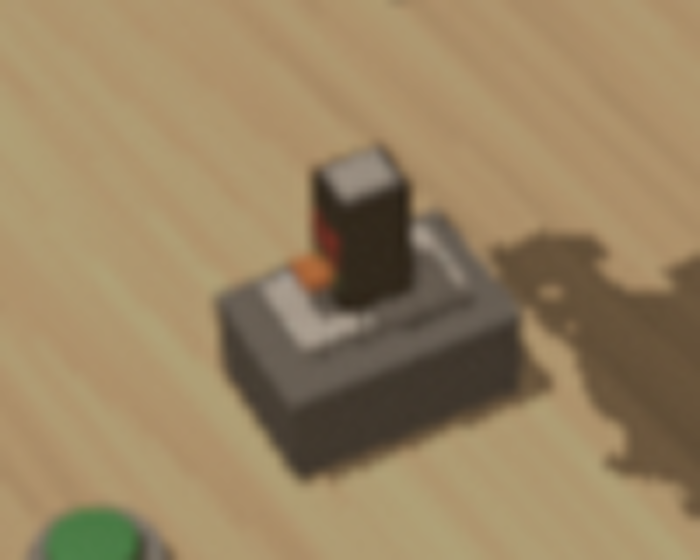

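The gauge is back upright on its stand and centred. The pointer at (313,272) sits about 7.4 mm above its start, just below the red field. That gives a depth of about 16.5 mm, which matches the feel on descent (no force until well past 12 mm). So it's the green button, at about (0.6376, −0.1015).

```bash
python3 -c "
from h import *
go(.6376,-.1015,.06,-5.6)"
```

```text
t 19.38 pos [ 516.  -129.8  195.7] F [-0.32 -0.76  0.23] w 0.998 j6 -1.86
shift [135.4  39.9 118.6] turn -0.0001 tool x,y: [-0.003  0.001 -1.   ] [0.098 0.995 0.001]
```

play_rows --pt "0 12 35 0 0" --pt "0 26 78 0 1" --pt "0 37 108 0 1" --pt "30 40 119 0 1" --pt "70 40 119 0 1" --pt "110 40 119 0 1" --pt "135 40 119 0 1" --pt "135 40 119 0 1"

```text
time: 20.38
tool_pos: [0.6358, -0.101, 0.0575]
tool_rot: [0.703, 0.035, 0.709, -0.034]
contact_force: [0.3, -0.4, -0.5]
gripper_width: 0.002
```

play_rows --pt "0 0 0 0 1" --pt "0 0 0 0 1"

```text
time: 20.62
tool_pos: [0.6403, -0.1023, 0.0643]
tool_rot: [0.707, 0.034, 0.705, -0.035]
contact_force: [0.1, 0.8, 0.4]
gripper_width: -0.001
```

```bash
python3 -c "
from h import *
go(.6376,-.1015,.0165,-5.6)"
```

```text
t 20.62 pos [ 640.3 -102.3   64.3] F [0.11 0.75 0.38] w -0.001 j6 -1.75
shift [47.8  0.5 -2.9] turn -0.0001 tool x,y: [ 0.003 -0.001 -1.   ] [ 0.098  0.995 -0.001]
```

play_rows --pt "10 0 -2 0 1" --pt "20 0 -2 0 1" --pt "30 0 -2 0 1" --pt "36 0 -2 0 1" --pt "37 0 -2 0 1" --pt "37 0 -2 0 1" --pt "37 0 -2 0 1"

```text
time: 21.5
tool_pos: [0.6376, -0.1019, 0.026]
tool_rot: [0.707, 0.034, 0.706, -0.035]
contact_force: [-0.2, 0.3, -0.4]
gripper_width: -0.001
```

play_rows --pt "3 0 0 0 1" --pt "5 0 0 0 1" --pt "7 0 0 0 1" --pt "8.5 0 0 0 1" --pt "9.5 0 0 0 1" --pt "10 0 0 0 1" --pt "10 0 0 0 1" --pt "10 0 0 0 1"

```text
time: 22.5
tool_pos: [0.6375, -0.1018, 0.0161]
tool_rot: [0.706, 0.034, 0.706, -0.035]
contact_force: [-1.3, 0.4, 5.6]
gripper_width: -0.001
```

play_rows --pt "0.5 0 0 0 1" --pt "0.5 0 0 0 1" --pt "-5 0 0 0 1" --pt "-20 0 0 0 1" --pt "-50 0 0 0 1" --pt "-90 0 0 0 1" --pt "-130 0 0 0 1" --pt "-130 0 0 0 1"

```text
time: 23.5
tool_pos: [0.6397, -0.1024, 0.1509]
tool_rot: [0.709, 0.034, 0.703, -0.035]
contact_force: [0.0, -0.2, -0.1]
gripper_width: 0.001
```

play_rows --pt "0 0 0 0 1" --pt "0 0 0 0 1" --pt "0 0 0 0 1" --pt "0 0 0 0 1"

```text
time: 24.0
tool_pos: [0.6368, -0.1016, 0.1446]
tool_rot: [0.706, 0.035, 0.707, -0.034]
contact_force: [-0.4, -0.5, 0.3]
gripper_width: 0.003
```

```bash
python3 - <<'E'
from h import *
f=grab("scene");save(cv2.resize(f["img"],None,fx=1.5,fy=1.5),"pics/end.png")
C=cloud(f);Z=C[...,2];hs=cv2.cvtColor(f["img"],cv2.COLOR_RGB2HSV)
near=(abs(C[...,0]-.516)<.06)&(abs(C[...,1]+.128)<.06)
print("cap",rect(C,near&(Z>.093)&(Z<.107)),np.median(Z[near&(Z>.093)&(Z<.107)]))
m=near&(hs[...,0]<18)&(hs[...,1]>160)&(hs[...,2]>130);print("orange",m.sum(),np.median(C[m],0))
g=(hs[...,0]>40)&(hs[...,0]<90)&(hs[...,1]>110)&(C[...,0]>.6)&(C[...,0]<.7)&(abs(C[...,1]+.09)<.05);print("green z",np.median(Z[g]))
d=np.abs(f["img"].astype(int)-np.load("scene0.npz")["img"]).max(-1)
for n,(u,v) in dict(eraser=(249,278),dish=(308,336),tape=(152,146)).items(): print(n,"max change",d[v-12:v+12,u-15:u+15].max())
print(manip.state()["contact_force"])
E
```

```text
cap ((516.44384765625, -130.6850128173828), (25.857341766357422, 28.02701759338379), 82.72925567626953) 0.10048937165412375
orange 13 [ 0.5338323  -0.13110907  0.06629082]
green z 0.023651114492853176
eraser max change 12
dish max change 11
tape max change 12
[0.01573491 0.53883915 0.20711602]
```

View pics/end.png

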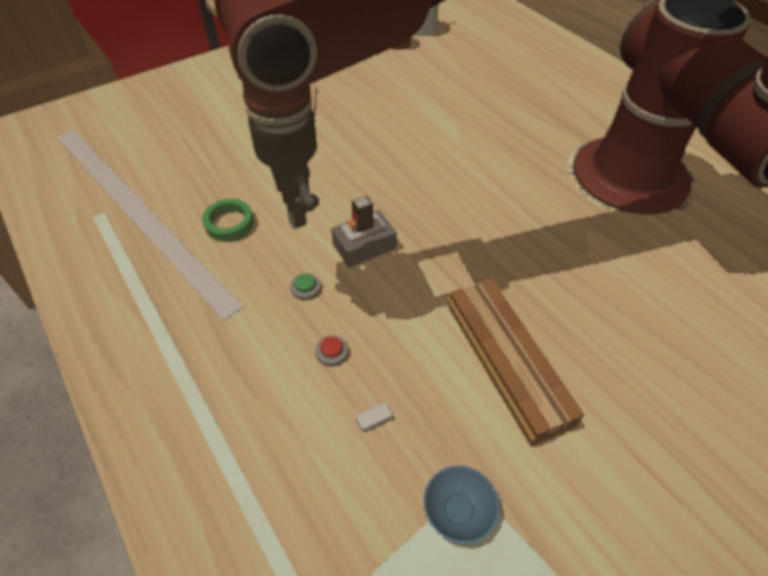

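The final picture shows the gauge upright on its stand (365,230) with the arm clear of everything. The green button is out again (305,285), the red one untouched (332,349), and the eraser, dish and tape haven't moved.

```bash
python3 -c "
from plant import manip
print(manip.job_done())"
```

```text
the job is handed in; nothing more can be done
None
```

The groove is about 16.5 mm deep, so it passes the 12 mm check. I pressed only the green button and handed the job in; it reports no verdict.

- **Measuring:** I pushed the probe into the groove and held the base on the moulding for over a second at about 14 N in total. A 5 N sideways force built up there, but the base stopped at the same height as on the stand, so I took it as flat.
- **Reading:** The pointer had risen about 7.4 mm. The probe met no resistance well past 12 mm, and the first depth image also gave about 16 mm.
- **Returning the gauge:** It stands upright on its stand, centred to about 2 mm and let go.
- **Button:** I pressed green about 6 mm at 5.6 N, and it sprang back.
- **Last checks:** The eraser, dish and tape show no change in the image. The arm is clear, with no force on the tool, and the run took about 24 s of the 72 s allowed.
- **Disagreement:** The two cameras differed by 1–2 mm on where the groove was. I aimed between the two readings and confirmed by feel.

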